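Turn the closed gift box over onto the parcel scale

TASK

The small two-piece gift box on the packing desk stands lid up. Turn the closed box right over, lid and base together, and leave it upside down (lid below, base on top) lying flat in the middle of the parcel scale's platform, so that the address label can go on its underside. Keep it closed all the way, set it down without dropping it or letting it topple, and leave the other things on the desk where they are.

Things in the scene. Friction and masses are not known exactly. Their poses are not given: they have to be found in the camera images.
- box_mid (a point): Centre of the closed gift box, a rigid block 74 x 58 x 48 mm, 0.2 to 0.4 kg; the point is fixed to the base (white board, 24 mm high, the lower piece at the start). x along the 74 mm length, y across the 58 mm width, z from the base's underside towards the lid (up at the start, down when done). The seam with the lid lies in the plane of x and y through this point. The box stands well on any of its faces.
- lid_mid (a point): Centre of the lift-off lid (brown card, 74 x 58 x 24 mm), 12 mm from box_mid along its z when closed; same axes. Only a collar on the base, 14 mm high, enters the lid with 0.75 mm play: there is no latch, so the box comes apart if one piece alone is held. The outsides are flush: a grip across the 58 mm width at the seam holds both.
- scale_top (a point): Middle of the top surface of the parcel scale's steel platform, 38 mm above the desk. x and y level: the platform measures 150 mm along x and 160 mm along y and does not give way. The scale is fixed to the desk; its grey housing, 26 mm high and 170 mm wide, runs on 65 mm past the platform's edge towards -x, with the display.
- stapler_mid (a point): Centre of a black stapler, 140 x 34 mm, 47 mm high, loose bystander.
- label_mid (a point): Centre of a roll of blank labels standing on its end, 96 mm across, 61 mm high, loose bystander.
- mug_mid (a point): Centre of a white mug, 80 mm across plus handle, 90 mm high, loose bystander.
- cutter_mid (a point): Centre of a grey box cutter lying flat, 155 mm long, 22 mm wide, 16 mm high, loose bystander.
There are look-alikes about, which are no part of the job. There is more than one size of the part that bears lid_mid; the job needs the smaller.

How it is judged:
By the outcome, as a careful person would: the job done as asked, in the order asked, and still so for the second after the job is handed in, with the robot touching nothing.
It also fails if it takes over 59 s, if anything falls off the work surface, if the arm or the gripper's body presses on something with over 40 N, if the wrist force passes 120 N, or if a joint passes its speed limit or range.

ROBOT

A 6-joint arm with a two-finger parallel gripper is mounted at the origin on the work surface. World frame = base frame: x ahead of the robot, y to its left, z up, the work surface at z = 0. Lengths are in mm, angles in degrees, forces in N, time in s.
With the tool pointing down it reaches from about 300 to 850 mm from the base axis. Payload 4.2 kg.
Tool frame: the origin (TCP) lies midway between the tips of the shut fingers; the grasp point (between the pads) lies 19 mm behind it (env.grasp_offset is the distance from the TCP to the grasp point, in mm); z points along the fingers, y is the line along which they close (so a half turn about z gives the same grasp; the last joint's range is limited). The gripper opens to 91 mm and grips with 3 to 60 N. Pads are 32 mm wide; open, the fingers measure 118 mm over their backs; the gripper's body (76 mm by 178 mm) begins 60 mm behind the grasp point.
Start: joints at [-77.75, 18.312, 89.639, -0, 72.044, -1.146], TCP at [133.216, -559.372, 213.976] pointing down, gripper open.
Joint ranges: [-177.97, 177.97], [-48.28, 115.42], [12.27, 149.76], [-77.06, 257.06], [2.81, 150.46], [-146.56, 146.56]. Speed limits (degrees/s): [147.25, 147.25, 180, 180, 180, 180].

INTERFACE

Orientations are given as [roll, pitch, yaw] about the fixed x, y, z axes, in that order (R = Rz(yaw) Ry(pitch) Rx(roll)).
In Python, from workcell import env, optics gives the robot as it stands. The module is installed in compiled form; this text tells all that it offers.
- The arm moves only by the tool send_rows, never from a script. Its argument "targets" is a list that holds one entry, the list of rows, each a list of 7 numbers: the turn, a rotation vector about the world's x, y, z scaled (see below), then the shift along the world's x, y, z scaled (see below), then the closure, from -1 (fully open) to 1 (shut). In form: [[[rx, ry, rz, x, y, z, gripper], ...]]. A call has 1 to 12 rows; each row shifts and turns the commanded pose from where the row before left it; what a row does not reach is not made up. The controller multiplies each number of a shift by 0.2 m and each number of a turn by pi/2 rad. A row lasts 1/10 s, in which the tool goes at most 50 mm and 8.59 degrees, less where a joint would pass 70% of its speed; a pose out of reach is approached as far as the arm can. A call with a number of a shift or a turn outside -1 to 1 is refused whole. A call with a gripper value outside its range is refused whole. The fingers move at their own pace and stop on an object; "grip_force" is the grip in N (left out, the last holds). Time passes only in rows, so rows that do not move let the fingers close. It gives the time, the measured TCP pose, the force, the opening and the grip force at its end, in the units of the state.
- env.state(): the state, without advancing time (a new reading comes with each control period).
- optics.grab_frame(name): name is "scene" or "top" or "wrist"; returns (picture, depth): 420x560x3 uint8, red, green, blue; 420x560 float32, mm along the optical axis (not along the pixel's ray), 0 where there is no reading.
- optics.camera_info(name): a dict with "camera_matrix" (3x3 intrinsics, pixels), "k1" (the pictures are not rectified: a ray, as slopes to the right and down, at radius r is drawn at 1 + k1 r^2 times it, then the intrinsics apply), "R" (3x3) and "t" (3): a world point X has camera coordinates R X + t; the wrist camera has in their place "mount" (4x4, takes a point from camera to tool coordinates, whose origin is the TCP and whose axes are the flange's). Camera axes: x right, y down, z forward; pixel columns grow to the right and rows downward; lengths in mm; the calibration is good to about 2 mm. A picture is of the moment at which its call begins: read the wrist's pose just before it. camera_info takes no time and is no camera call.
- env.job_done(): hands the job in; it is judged then, once.
Trained networks look in the newest picture that a camera, given by its name, has taken for a name from the list of things; names that differ only in an ending like _2 or _b are one class to them, and where a whole thing is asked for, a point or a joint stands for the part that bears it (a point fixed in the world has none). Each returns a list of dicts, best first, with "conf" (0 to 1); they miss things now and then, are a little off and sometimes report something else, mostly with a low value. They report only what shows in the picture. A call takes as long as a camera call. They do not tell look-alikes from the thing itself.
- optics.silhouettes(camera, name): "mask" (420x560 bool, what is visible of it) and "at" ([column, row] in pixels, amid what is visible of it).
- optics.place_of(camera, name): "at" ([column, row] in pixels: a listed point, or the origin of a listed thing).
The state is a dict: "time_s": time; "qpos": joint angles; "qvel": joint speeds; "effort": joint torques, N m; "ee_pos": TCP position; "ee_rot": TCP orientation; "force": force on the tool from outside, world axes, zero at the start; "torque": the same for the moment, N m; "gripper_width": finger opening in mm; "gripper_force": force on a finger pad.
Only numpy, scipy, OpenCV 4.12 (cv2) and the standard library are available. Lean on these libraries where they do the work, as an engineer would, in place of code of your own. Each camera call takes 0.05 s, during which the arm holds its last target. There are 200 camera calls.

## Working session

There is one attempt and no reset: what is moved stays moved. The work goes in short steps, Python scripts to look and compute and a tool call to move; the robot and the scene stay as the last step left them, time stands still between calls to the robot, and variables do not carry over. Pictures are saved under pics/ and viewed, at most 10 in all, crops included, and the job is handed in when it is done.

Besides the shell and the picture viewer there is one more tool, called after "Request:" in YAML: its name, and indented under it one key for each argument. send_rows: Moves the arm, as the interface text tells. Its arguments: {"type":"object","properties":{"targets":{"type":"array"},"grip_force":{"type":"number"}},"required":["targets"]}

```bash
mkdir -p pics
cat > h.py <<'E'
import numpy as np, cv2
from workcell import env, optics
from scipy.spatial.transform import Rotation as Ro
def cam(n,st=None):
    c=optics.camera_info(n)
    if 'R' in c and c['R'] is not None: R=np.array(c['R']);t=np.array(c['t'])
    else:
        M=np.array(c['mount']);W=np.eye(4);W[:3,:3]=Ro.from_euler('xyz',st['ee_rot'],degrees=True).as_matrix();W[:3,3]=st['ee_pos']
        T=np.linalg.inv(W@M);R=T[:3,:3];t=T[:3,3]
    return np.array(c['camera_matrix']),c['k1'],R,t
def cloud(n,d,st=None):
    K,k1,R,t=cam(n,st)
    v,u=np.mgrid[:420,:560].astype(float)
    x=(u-K[0,2])/K[0,0];y=(v-K[1,2])/K[1,1];r=np.hypot(x,y);s=r.copy()
    for _ in range(20): s=r/(1+k1*s*s)
    f=np.where(r>0,s/np.maximum(r,1e-9),1);P=np.stack([x*f*d,y*f*d,d],-1)
    return (P-t)@R
E
python3 - <<'E'
from h import *
print(env.state())
ims=[]
for n in ("scene","top"):
    im,d=optics.grab_frame(n);P=cloud(n,d);cv2.imwrite(f'pics/{n}0.png',im[:,:,::-1])
    np.savez(f'{n}0.npz',im=im,d=d,P=P)
    for o in ("box_mid","lid_mid","scale_top","stapler_mid","label_mid","mug_mid","cutter_mid"):
        for k in optics.silhouettes(n,o):
            m=k['mask']&(d>0);q=P[m]
            if len(q): print(n,o,round(k['conf'],2),np.round(k['at']),m.sum(),'med',np.median(q,0).round(),'lo',np.percentile(q,3,0).round(),'hi',np.percentile(q,97,0).round())
E
```

```text
{'time_s': 0.0, 'qpos': array([-7.77500917e+01,  1.83517883e+01,  8.97080883e+01, -1.80798691e-03,
        7.20451412e+01, -1.14487575e+00]), 'qvel': array([ 0.04873478,  0.01702566, -0.01661585,  0.13960904,  0.10890792,
       -0.03147552]), 'effort': array([ 2.17987523e-03, -4.12452078e+01, -2.31970918e+01,  7.31058419e-02,
        4.57701471e-02, -1.14854624e-04]), 'ee_pos': array([ 133.09308377, -558.84154122,  213.10742883]), 'ee_rot': array([-1.79894969e+02, -3.79740609e-04,  1.33953426e+01]), 'force': array([-0.10847396, -1.01307659, -0.70047619]), 'torque': array([-0.03308373,  0.03859906, -0.04375827]), 'gripper_force': 0.0, 'gripper_width': 91.26240741249234}
scene box_mid 0.71 [348. 251.] 208 med [530. 239.  12.] lo [523. 206.   2.] hi [538. 270.  22.]
scene lid_mid 0.83 [351. 234.] 646 med [523. 236.  47.] lo [477. 199.  24.] hi [537. 271.  49.]
scene lid_mid 0.65 [404. 220.] 987 med [357. 351.  30.] lo [300. 295.   1.] hi [397. 401.  34.]
scene lid_mid 0.43 [208. 202.] 2924 med [ 501. -186.   35.] lo [ 369. -285.    2.] hi [ 577. -115.   40.]
scene scale_top 0.68 [203. 
[... 679 characters left out ...]

top lid_mid 0.56 [197. 244.] 965 med [498. 231.  47.] lo [468. 196.  22.] hi [529. 268.  51.]
top lid_mid 0.27 [384. 131.] 1490 med [ 780. -197.   46.] lo [ 730. -231.    2.] hi [ 833. -156.   90.]
top scale_top 0.62 [386. 269.] 7588 med [ 454. -200.   36.] lo [ 355. -283.   12.] hi [ 560. -118.   40.]
top stapler_mid 0.58 [302. 224.] 881 med [550.   2.  40.] lo [489. -15.   6.] hi [616.  17.  46.]
top label_mid 0.55 [232. 129.] 1572 med [765. 166.  59.] lo [728. 124.   9.] hi [816. 208.  63.]
top mug_mid 0.94 [387. 133.] 1447 med [ 779. -197.   46.] lo [ 730. -231.    2.] hi [ 822. -156.   90.]
top cutter_mid 0.84 [309. 133.] 599 med [777. -16.  12.] lo [767. -82.  -1.] hi [795.  59.  17.]
```

Run:
```python
from h import *
a=cv2.imread('pics/scene0.png');b=cv2.imread('pics/top0.png')
cv2.imwrite('pics/both.png',cv2.resize(np.vstack([a[130:380],b[80:400]]),None,fx=1.05,fy=1.05))
for n in ('top','scene'):
    z=np.load(n+'0.npz');P=z['P'];d=z['d']>0
    m=d&(abs(P[...,2]-48)<5)&(abs(P[...,0]-500)<60)&(abs(P[...,1]-234)<60)
    print(n,'box',m.sum(),cv2.minAreaRect(P[m][:,:2].astype(np.float32)),P[m][:,2].mean())
    m=d&(abs(P[...,2]-38)<4)&(P[...,0]>300)&(P[...,0]<620)&(P[...,1]>-320)&(P[...,1]<-80)
    print('plat',m.sum(),cv2.minAreaRect(P[m][:,:2].astype(np.float32)),P[m][:,2].mean())
```

```text
top box 862 ((499.6773681640625, 233.12222290039062), (58.736244201660156, 75.37255096435547), 11.075516700744629) 47.55036996073817
plat 4621 ((487.961181640625, -208.83511352539062), (160.74554443359375, 150.1905059814453), 82.16763305664062) 37.592638052540764
scene box 428 ((504.9097900390625, 232.91940307617188), (65.37059783935547, 74.2644271850586), 10.919132232666016) 47.46014316348681
plat 1493 ((492.562255859375, -208.7634735107422), (164.09552001953125, 156.34300231933594), 83.41348266601562) 37.938911354823176
```

View pics/both.png

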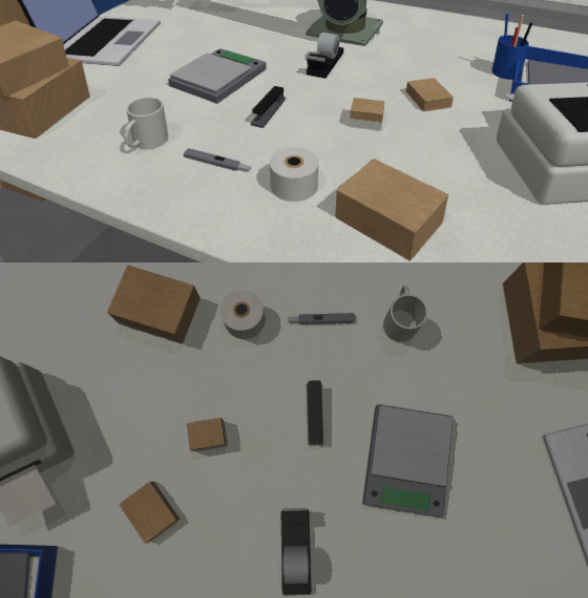

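Small brown-over-white box near (500, 233), its length about 101° from world x. The scale platform is centred at about (488, -209). The brown box near (350, 345) is the larger look-alike. I'll flip it with two 90° turns and a regrasp, with the tool tilted 45° sideways.

Request:
send_rows:
  targets:
    - [[0,0,0.081,0.14,0.2,0.02,-1],[0,0,0.081,0.14,0.2,0.02,-1],[0,0,0.081,0.14,0.2,0.02,-1],[0,0,0.081,0.14,0.2,0.02,-1],[0,0,0.081,0.14,0.2,0.02,-1],[0,0,0.081,0.14,0.2,0.02,-1],[0,0,0.081,0.14,0.2,0.02,-1],[0,0,0.081,0.14,0.2,0.02,-1],[0,0,0.081,0.14,0.2,0.02,-1],[0,0,0.081,0.14,0.2,0.02,-1],[0,0,0.081,0.14,0.2,0.02,-1],[0,0,0.081,0.14,0.2,0.02,-1]]

```text
time_s: 2.0
ee_pos: [470.1, -77.5, 262.5]
ee_rot: [179.9, 0.0, 101.2]
force: [0.8, -0.7, 0.7]
gripper_width: 91.5
gripper_force: 0.0
```

```bash
cat >> h.py <<'E'
def tool(yawu,beta):
    # grip axis y at yawu-90, tilt: + leans so z points to u; beta = lean from straight down
    y=np.array([np.cos(np.radians(yawu-90)),np.sin(np.radians(yawu-90)),0])
    return Ro.from_rotvec(np.radians(beta)*y)*Ro.from_euler('xyz',[180,0,yawu],degrees=True)
def plan(c,depth,R,n,pivot=False,st=None):
    "rows to put TCP at c+depth*t with orientation R; pivot: turn about the grasped point"
    st=st or env.state();R0=Ro.from_euler('xyz',st['ee_rot'],degrees=True);p0=np.array(st['ee_pos'])
    w=(R*R0.inv()).as_rotvec();z=np.array([0,0,1.]);c=np.array(c,float)
    c0=p0-depth*R0.apply(z) if pivot else None
    e=c+depth*R.apply(z);prev=p0
    print('t',round(st['time_s'],2),'pos',p0.round(1),'q',np.round(st['qpos']),'F',np.round(st['force'],1),'w',round(st['gripper_width'],1),'go to',e.round(1),'turn',np.degrees(w).round(1))
    for k in range(1,n+1):
        s=k/n
        p=(c0+(c-c0)*s+depth*(Ro.from_rotvec(w*s)*R0).apply(z)) if pivot else p0+(e-p0)*s
        r=np.r_[w/n/(np.pi/2),(p-prev)/200];prev=p
        if pivot or k==1: print(np.round(r,3).tolist())
    print('per row mm',np.linalg.norm(r[3:])*200,'deg',np.linalg.norm(r[:3])*90)
E
python3 - <<'E'
from h import *
plan([499.7,233.1,24],-90,tool(101,45),11)
E
```

```text
t 2.0 pos [470.1 -77.5 262.5] q [-11.   8.  97.  -0.  75. -22.] F [ 0.8 -0.7  0.7] w 91.5 go to [511.8 170.6  87.6] turn [44.2  8.7 -0.2]
[0.045, 0.009, -0.0, 0.019, 0.113, -0.079]
per row mm 27.852777436817 deg 4.094069525494706
```

Request:
send_rows:
  targets:
    - [[0.0446,0.0088,0,0.019,0.1128,-0.0795,-1],[0.0446,0.0088,0,0.019,0.1128,-0.0795,-1],[0.0446,0.0088,0,0.019,0.1128,-0.0795,-1],[0.0446,0.0088,0,0.019,0.1128,-0.0795,-1],[0.0446,0.0088,0,0.019,0.1128,-0.0795,-1],[0.0446,0.0088,0,0.019,0.1128,-0.0795,-1],[0.0446,0.0088,0,0.019,0.1128,-0.0795,-1],[0.0446,0.0088,0,0.019,0.1128,-0.0795,-1],[0.0446,0.0088,0,0.019,0.1128,-0.0795,-1],[0.0446,0.0088,0,0.019,0.1128,-0.0795,-1],[0.0446,0.0088,0,0.019,0.1128,-0.0795,-1],[0,0,0,0,0,0,-1]]

```text
time_s: 3.2
ee_pos: [509.6, 169.4, 84.1]
ee_rot: [-179.2, -45.1, 100.4]
force: [-0.0, 0.4, -0.3]
gripper_width: 90.9
gripper_force: 0.0
```

Run:
```python
from h import *
st=env.state();im,d=optics.grab_frame('wrist');cv2.imwrite('pics/w1.png',im[:,:,::-1])
P=cloud('wrist',d,st)
m=(d>0)&(abs(P[...,2]-48)<4)&(abs(P[...,0]-500)<60)&(abs(P[...,1]-234)<60)
print('box',m.sum(),cv2.minAreaRect(P[m][:,:2].astype(np.float32)),P[m][:,2].mean())
plan([499.7,233.1,24],12,tool(101,45),6)
```

```text
box 6165 ((503.1728515625, 232.25), (58.237274169921875, 74.93495178222656), 11.108831405639648) 48.228529408477044
t 3.25 pos [510.3 168.8  85.7] q [ -8.  31. 108.  46.  68. -47.] F [ 0.9 -0.4  0.1] w 91.3 go to [498.1 241.4  15.5] turn [ 0.1 -0.4 -0. ]
[0.0, -0.001, -0.0, -0.01, 0.061, -0.058]
per row mm 16.952253750316736 deg 0.06833294002985861
```

View pics/w1.png

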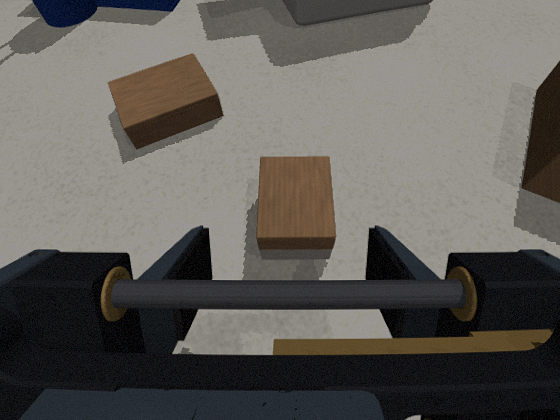

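The wrist view shows the small box at (295, 205), between the open fingers at columns 210 and 370 and aligned with them. The larger look-alike is at (165, 100).

Request:
send_rows:
  targets:
    - [[0,0,0,-0.009,0.06,-0.058,-1],[0,0,0,-0.009,0.06,-0.058,-1],[0,0,0,-0.009,0.06,-0.058,-1],[0,0,0,-0.009,0.06,-0.058,-1],[0,0,0,-0.009,0.06,-0.058,-1],[0,0,0,-0.009,0.06,-0.058,-1],[0,0,0,0,0,0,-1],[0,0,0,0,0,0,1],[0,0,0,0,0,0,1],[0,0,0,0,0,0,1],[0,0,0,0,0,0,1],[0,0,0,0,0,0,1]]
  grip_force: 40

```text
time_s: 4.45
ee_pos: [500.6, 240.5, 17.8]
ee_rot: [-179.8, -45.0, 100.8]
force: [-0.2, -1.4, 1.7]
gripper_width: 57.9
gripper_force: 39.9
```

Request:
send_rows:
  targets:
    - [[0,0,0,0,0,0.05,1],[0,0,0,0,0,0.1,1],[0,0,0,0,0,0.15,1],[0,0,0,0,0,0.2,1],[0,0,0,0,0,0.2,1],[0,0,0,0,0,0.1,1],[0,0,0,0,0,0,1]]

```text
time_s: 5.15
ee_pos: [501.3, 240.6, 180.5]
ee_rot: [179.7, -44.9, 101.1]
force: [0.4, -0.4, -2.9]
gripper_width: 58.0
gripper_force: 39.9
```

Run:
```python
from h import *
plan([488,-209,165],12,tool(67,-45),16,True)
```

```text
t 5.15 pos [501.3 240.6 180.5] q [ -0.  22. 104.  47.  72. -34.] F [ 0.4 -0.4 -2.9] w 58.0 go to [ 484.7 -216.8  156.5] turn [-90.5   9.7 -26.8]
[-0.063, 0.007, -0.019, -0.004, -0.142, -0.011]
[-0.063, 0.007, -0.019, -0.004, -0.142, -0.011]
[-0.063, 0.007, -0.019, -0.004, -0.143, -0.01]
[-0.063, 0.007, -0.019, -0.004, -0.143, -0.01]
[-0.063, 0.007, -0.019, -0.005, -0.143, -0.009]
[-0.063, 0.007, -0.019, -0.005, -0.143, -0.009]
[-0.063, 0.007, -0.019, -0.005, -0.144, -0.008]
[-0.063, 0.007, -0.019, -0.005, -0.144, -0.008]
[-0.063, 0.007, -0.019, -0.005, -0.144, -0.007]
[-0.063, 0.007, -0.019, -0.006, -0.143, -0.007]
[-0.063, 0.007, -0.019, -0.006, -0.143, -0.006]
[-0.063, 0.007, -0.019, -0.006, -0.143, -0.006]
[-0.063, 0.007, -0.019, -0.006, -0.143, -0.005]
[-0.063, 0.007, -0.019, -0.006, -0.143, -0.005]
[-0.063, 0.007, -0.019, -0.006, -0.142, -0.004]
[-0.063, 0.007, -0.019, -0.006, -0.142, -0.004]
per row mm 28.403452163820514 deg 5.928753089569025
```

Request:
send_rows:
  targets:
    - [[-0.063,0.007,-0.019,-0.005,-0.143,-0.008,1],[-0.063,0.007,-0.019,-0.005,-0.143,-0.008,1],[-0.063,0.007,-0.019,-0.005,-0.143,-0.008,1],[-0.063,0.007,-0.019,-0.005,-0.143,-0.008,1],[-0.063,0.007,-0.019,-0.005,-0.143,-0.008,1],[-0.063,0.007,-0.019,-0.005,-0.143,-0.008,1],[-0.063,0.007,-0.019,-0.005,-0.143,-0.008,1],[-0.063,0.007,-0.019,-0.005,-0.143,-0.008,1],[-0.063,0.007,-0.019,-0.005,-0.143,-0.008,1],[-0.063,0.007,-0.019,-0.005,-0.143,-0.008,1]]

```text
time_s: 6.15
ee_pos: [489.0, -46.1, 160.1]
ee_rot: [-172.9, 11.7, 79.9]
force: [-0.8, 0.3, -3.1]
gripper_width: 58.2
gripper_force: 39.9
```

Run:
```python
from h import *
plan([488,-209,150],12,tool(67,-45),7,True)
```

```text
t 6.15 pos [489.  -46.1 160.1] q [  0.  18. 100. -11.  72.  15.] F [-0.8  0.3 -3.1] w 58.2 go to [ 484.7 -216.8  141.5] turn [-33.7   3.4  -9.1]
[-0.053, 0.005, -0.014, -0.003, -0.122, -0.014]
[-0.053, 0.005, -0.014, -0.003, -0.122, -0.014]
[-0.053, 0.005, -0.014, -0.003, -0.122, -0.014]
[-0.053, 0.005, -0.014, -0.003, -0.122, -0.013]
[-0.053, 0.005, -0.014, -0.003, -0.122, -0.013]
[-0.053, 0.005, -0.014, -0.003, -0.121, -0.013]
[-0.053, 0.005, -0.014, -0.003, -0.121, -0.012]
per row mm 24.372941809983107 deg 5.010518037706646
```

Request:
send_rows:
  targets:
    - [[-0.053,0.005,-0.014,-0.003,-0.122,-0.013,1],[-0.053,0.005,-0.014,-0.003,-0.122,-0.013,1],[-0.053,0.005,-0.014,-0.003,-0.122,-0.013,1],[-0.053,0.005,-0.014,-0.003,-0.122,-0.013,1],[-0.053,0.005,-0.014,-0.003,-0.122,-0.013,1],[-0.053,0.005,-0.014,-0.003,-0.122,-0.013,1],[-0.053,0.005,-0.014,-0.003,-0.122,-0.013,1],[0,0,0,0,0,0,1]]

```text
time_s: 6.95
ee_pos: [484.0, -216.2, 139.6]
ee_rot: [-179.6, 44.5, 67.8]
force: [-0.4, 1.3, -3.7]
gripper_width: 57.6
gripper_force: 39.9
```

Run:
```python
from h import *
im,d=optics.grab_frame('scene');cv2.imwrite('pics/s1.png',im[100:310,80:360,::-1].repeat(2,0).repeat(2,1))
plan([488,-209,75+3],12,tool(67,-45),7)
```

```text
t 7.0 pos [ 484.5 -215.6  140.5] q [ -1.  27. 103. -42.  75.  42.] F [-0.1  0.2 -3.5] w 58.0 go to [ 484.7 -216.8   69.5] turn [-0.6  0.  -0.5]
[-0.001, 0.0, -0.001, 0.0, -0.001, -0.051]
per row mm 10.14054942194463 deg 0.11153023239728228
```

View pics/s1.png

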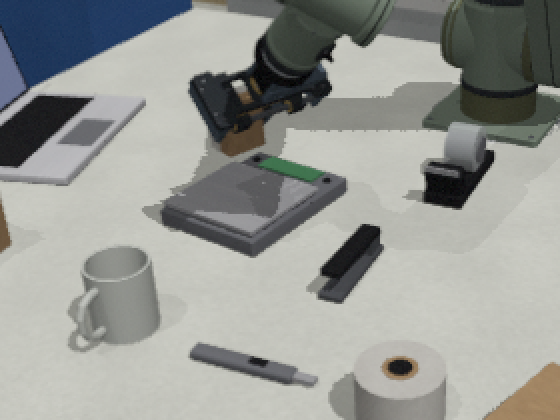

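The box is held on end above the scale, and the other things haven't moved. Lowering.

Request:
send_rows:
  targets:
    - [[-0.003,0,-0.003,0,0,-0.06,1],[-0.003,0,-0.003,0,0,-0.06,1],[0,0,0,0,0,-0.06,1],[0,0,0,0,0,-0.06,1],[0,0,0,0,0,-0.05,1],[0,0,0,0,0,-0.03,1],[0,0,0,0,0,-0.015,1],[0,0,0,0,0,0,1]]

```text
time_s: 7.8
ee_pos: [486.0, -216.0, 76.0]
ee_rot: [179.5, 44.9, 66.6]
force: [-0.0, -0.4, -2.8]
gripper_width: 58.0
gripper_force: 39.9
```

Request:
send_rows:
  targets:
    - [[0,0,0,0,0,-0.005,1],[0,0,0,0,0,-0.005,1],[0,0,0,0,0,0,1]]

```text
time_s: 8.1
ee_pos: [486.1, -216.0, 74.5]
ee_rot: [179.5, 44.9, 66.6]
force: [-0.4, 0.4, -3.0]
gripper_width: 57.8
gripper_force: 39.9
```

Request:
send_rows:
  targets:
    - [[0,0,0,0,0,-0.005,1],[0,0,0,0,0,-0.005,1],[0,0,0,0,0,-0.005,1],[0,0,0,0,0,0,1]]

```text
time_s: 8.5
ee_pos: [485.9, -216.0, 71.1]
ee_rot: [179.5, 44.9, 66.6]
force: [0.2, -0.7, -3.2]
gripper_width: 58.1
gripper_force: 39.9
```

Run:
```python
from h import *
st=env.state();print(st['ee_pos'],st['force'])
im,d=optics.grab_frame('scene');P=cloud('scene',d)
m=(d>0)&(abs(P[...,0]-488)<60)&(abs(P[...,1]+209)<60)
hsv=cv2.cvtColor(im,cv2.COLOR_RGB2HSV)
b=m&(hsv[...,1]>80)&(hsv[...,0]<25)
print('brown',b.sum(),np.percentile(P[b],[1,5,50,95,99],axis=0).round(1))
```

```text
[ 485.93104081 -216.00108033   71.11521559] [ 0.20236425 -0.7059533  -3.16250214]
brown 241 [[ 472.4 -213.7   44.6]
 [ 476.2 -205.8   46. ]
 [ 497.3 -188.9   62.4]
 [ 524.4 -176.9  117.5]
 [ 536.8 -150.4  158.2]]
```

Request:
send_rows:
  targets:
    - [[0,0,0,0,0,-0.005,1],[0,0,0,0,0,-0.005,1],[0,0,0,0,0,0,1]]

```text
time_s: 8.85
ee_pos: [485.9, -216.0, 69.1]
ee_rot: [179.5, 44.9, 66.6]
force: [0.2, 0.4, -3.6]
gripper_width: 58.2
gripper_force: 39.9
```

Request:
send_rows:
  targets:
    - [[0,0,0,0,0,-0.005,1],[0,0,0,0,0,0,1]]

```text
time_s: 9.05
ee_pos: [486.0, -216.0, 68.2]
ee_rot: [179.5, 44.9, 66.6]
force: [-0.4, 0.6, -3.4]
gripper_width: 57.8
gripper_force: 39.9
```

Request:
send_rows:
  targets:
    - [[0,0,0,0,0,-0.005,1],[0,0,0,0,0,0,1]]

```text
time_s: 9.25
ee_pos: [486.0, -216.0, 67.2]
ee_rot: [179.5, 44.9, 66.6]
force: [0.5, 0.2, -2.5]
gripper_width: 58.0
gripper_force: 39.9
```

Request:
send_rows:
  targets:
    - [[0,0,0,0,0,-0.004,1],[0,0,0,0,0,0,1]]

```text
time_s: 9.45
ee_pos: [486.1, -216.1, 66.9]
ee_rot: [179.5, 45.0, 66.6]
force: [-0.2, 1.0, -0.9]
gripper_width: 57.8
gripper_force: 39.9
```

Request:
send_rows:
  targets:
    - [[0,0,0,0,0,-0.004,1],[0,0,0,0,0,0,1]]

```text
time_s: 9.65
ee_pos: [486.0, -216.1, 66.9]
ee_rot: [179.4, 45.0, 66.6]
force: [-0.8, 3.4, 4.5]
gripper_width: 57.7
gripper_force: 40.0
```

Contact felt. Release and back out along the tool axis.

Request:
send_rows:
  targets:
    - [[0,0,0,0,0,0,0.2],[0,0,0,0,0,0,-0.2],[0,0,0,0,0,0,-0.6],[0,0,0,0,0,0,-1],[0,0,0,0,0,0,-1],[0,0,0,0.021,0.049,0.053,-1],[0,0,0,0.021,0.049,0.053,-1],[0,0,0,0.021,0.049,0.053,-1],[0,0,0,0.021,0.049,0.053,-1],[0,0,0,0.021,0.049,0.053,-1],[0,0,0,0.021,0.049,0.053,-1],[0,0,0,0.021,0.049,0.053,-1]]

```text
time_s: 10.85
ee_pos: [515.9, -146.4, 140.9]
ee_rot: [179.5, 44.9, 66.6]
force: [0.3, 0.3, 0.8]
gripper_width: 91.0
gripper_force: 0.0
```

Run:
```python
from h import *
ims=[]
for n in ('scene','top'):
    im,d=optics.grab_frame(n);P=cloud(n,d)
    ims.append(im[100:310,60:340,::-1] if n=='scene' else im[190:400,260:540,::-1])
    m=(d>0)&(abs(P[...,2]-112)<5)&(abs(P[...,0]-488)<60)&(abs(P[...,1]+209)<60)
    if m.sum()>5: print(n,m.sum(),cv2.minAreaRect(P[m][:,:2].astype(np.float32)),P[m][:,2].mean())
cv2.imwrite('pics/c2.png',np.hstack(ims))
plan([488,-209,75],-100,tool(67,45),12,True)
```

```text
scene 59 ((511.30511474609375, -221.70236206054688), (53.2588996887207, 21.51418685913086), 46.52838134765625) 111.45326706291823
top 661 ((485.7360534667969, -209.59544372558594), (48.74835205078125, 58.478416442871094), 67.32345581054688) 111.44870935309235
t 10.95 pos [ 517.1 -146.2  141.3] q [  6.  30.  97. -39.  80.  46.] F [ 0.6 -0.4 -0. ] w 91.1 go to [ 460.4 -274.1  145.7] turn [ 82.9 -34.7   0.4]
[0.077, -0.032, 0.0, -0.02, -0.044, 0.045]
[0.077, -0.032, 0.0, -0.022, -0.049, 0.038]
[0.077, -0.032, 0.0, -0.024, -0.053, 0.031]
[0.077, -0.032, 0.0, -0.025, -0.056, 0.023]
[0.077, -0.032, 0.0, -0.026, -0.058, 0.015]
[0.077, -0.032, 0.0, -0.026, -0.059, 0.006]
[0.077, -0.032, 0.0, -0.026, -0.059, -0.002]
[0.077, -0.032, 0.0, -0.026, -0.058, -0.011]
[0.077, -0.032, 0.0, -0.025, -0.056, -0.019]
[0.077, -0.032, 0.0, -0.023, -0.053, -0.027]
[0.077, -0.032, 0.0, -0.022, -0.049, -0.034]
[0.077, -0.032, 0.0, -0.02, -0.044, -0.041]
per row mm 12.724364686973777 deg 7.4863340086686625
```

View pics/c2.png

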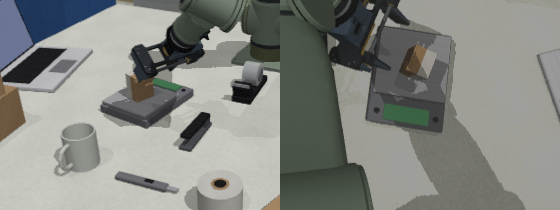

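The box stands on end on the platform, closed, near (415, 60) in the top crop. Swing over to the other side.

Request:
send_rows:
  targets:
    - [[0.077,-0.032,0,-0.02,-0.044,0.047,-1],[0.077,-0.032,0,-0.022,-0.049,0.04,-1],[0.077,-0.032,0,-0.024,-0.053,0.033,-1],[0.077,-0.032,0,-0.025,-0.056,0.025,-1],[0.077,-0.032,0,-0.026,-0.058,0.015,-1],[0.077,-0.032,0,-0.026,-0.059,0.006,-1],[0.077,-0.032,0,-0.026,-0.059,-0.002,-1],[0.077,-0.032,0,-0.026,-0.058,-0.011,-1],[0.077,-0.032,0,-0.025,-0.056,-0.019,-1],[0.077,-0.032,0,-0.023,-0.053,-0.027,-1],[0.077,-0.032,0,-0.022,-0.049,-0.034,-1],[0.077,-0.032,0,-0.02,-0.044,-0.041,-1]]

```text
time_s: 12.15
ee_pos: [457.9, -276.4, 146.6]
ee_rot: [-179.5, -45.4, 66.6]
force: [-0.3, 0.2, -0.6]
gripper_width: 91.2
gripper_force: 0.0
```

Run:
```python
from h import *
st=env.state();im,d=optics.grab_frame('wrist');cv2.imwrite('pics/w2.png',im[:,:,::-1])
P=cloud('wrist',d,st)
m=(d>0)&(abs(P[...,2]-112)<4)&(abs(P[...,0]-486)<60)&(abs(P[...,1]+209)<60)
if m.sum()>5: print('box',m.sum(),cv2.minAreaRect(P[m][:,:2].astype(np.float32)),P[m][:,2].mean())
plan([486.2,-209.5,75],11,tool(67.2,45),8)
```

```text
box 3857 ((489.1565246582031, -210.77923583984375), (48.56418991088867, 58.3408088684082), 66.92845916748047) 112.2033365853964
t 12.2 pos [ 455.5 -278.9  140.8] q [-55.  31.  97.  37.  83. -46.] F [-0.7 -3.8 -4.3] w 91.2 go to [ 489.2 -202.3   67.2] turn [-0.9 -0.5  0.4]
[-0.001, -0.001, 0.001, 0.021, 0.048, -0.046]
per row mm 13.924627040970902 deg 0.13836348035489904
```

View pics/w2.png

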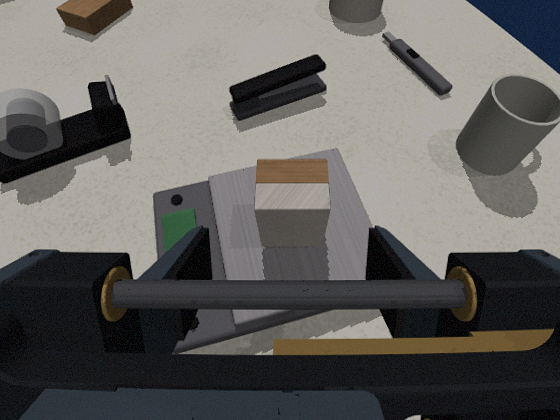

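The box, brown lid on the far side, is centred between the fingers at (292, 205). Let the arm settle, then read the pose again.

Request:
send_rows:
  targets:
    - [[0,0,0,0,0,0,-1],[0,0,0,0,0,0,-1],[0,0,0,0,0,0,-1]]

```text
time_s: 12.5
ee_pos: [459.0, -274.1, 147.5]
ee_rot: [-179.5, -45.0, 66.8]
force: [-0.6, 0.7, 0.7]
gripper_width: 91.0
gripper_force: 0.0
```

Run:
```python
from h import *
plan([487,-209.8,75],11,tool(67.2,45),8)
```

```text
t 12.5 pos [ 459.  -274.1  147.5] q [-54.  30.  97.  37.  83. -46.] F [-0.6  0.7  0.7] w 91.0 go to [ 490.  -202.6   67.2] turn [-0.2 -0.3  0. ]
[-0.0, -0.0, 0.0, 0.019, 0.045, -0.05]
per row mm 13.985915018975017 deg 0.044803906977461505
```

Request:
send_rows:
  targets:
    - [[0,0,0,0.019,0.045,-0.05,-1],[0,0,0,0.019,0.045,-0.05,-1],[0,0,0,0.019,0.045,-0.05,-1],[0,0,0,0.019,0.045,-0.05,-1],[0,0,0,0.019,0.045,-0.05,-1],[0,0,0,0.019,0.045,-0.05,-1],[0,0,0,0.019,0.045,-0.05,-1],[0,0,0,0.019,0.045,-0.05,-1],[0,0,0,0,0,0,-1],[0,0,0,0,0,0,0],[0,0,0,0,0,0,1],[0,0,0,0,0,0,1]]

```text
time_s: 13.7
ee_pos: [489.0, -203.7, 66.7]
ee_rot: [-179.4, -45.1, 66.6]
force: [0.6, -0.3, 0.1]
gripper_width: 70.6
gripper_force: 0.0
```

Request:
send_rows:
  targets:
    - [[0,0,0,0,0,0,1],[0,0,0,0,0,0,1],[0,0,0,0,0,0,1]]

```text
time_s: 14.0
ee_pos: [489.3, -203.7, 66.6]
ee_rot: [-179.5, -45.1, 66.7]
force: [0.3, -2.1, 1.9]
gripper_width: 58.1
gripper_force: 39.9
```

Gripped. Lift 90 mm.

Request:
send_rows:
  targets:
    - [[0,0,0,0,0,0.03,1],[0,0,0,0,0,0.07,1],[0,0,0,0,0,0.1,1],[0,0,0,0,0,0.1,1],[0,0,0,0,0,0.1,1],[0,0,0,0,0,0.05,1],[0,0,0,0,0,0,1],[0,0,0,0,0,0,1]]

```text
time_s: 14.8
ee_pos: [488.4, -202.8, 155.8]
ee_rot: [-179.3, -45.1, 66.6]
force: [-0.3, 0.3, -2.6]
gripper_width: 57.6
gripper_force: 39.9
```

Run:
```python
from h import *
plan([488,-209,150],11,tool(67,-45),15,True)
```

```text
t 14.8 pos [ 488.4 -202.8  155.8] q [-48.  27. 101.  41.  79. -43.] F [-0.3  0.3 -2.6] w 57.6 go to [ 485.  -216.2  142.2] turn [-83.1  34.8   0.3]
[-0.062, 0.026, 0.0, -0.001, -0.004, -0.008]
[-0.062, 0.026, 0.0, -0.001, -0.004, -0.008]
[-0.062, 0.026, 0.0, -0.001, -0.004, -0.007]
[-0.062, 0.026, 0.0, -0.001, -0.005, -0.007]
[-0.062, 0.026, 0.0, -0.001, -0.005, -0.006]
[-0.062, 0.026, 0.0, -0.001, -0.005, -0.006]
[-0.062, 0.026, 0.0, -0.001, -0.005, -0.005]
[-0.062, 0.026, 0.0, -0.001, -0.005, -0.005]
[-0.062, 0.026, 0.0, -0.001, -0.005, -0.004]
[-0.062, 0.026, 0.0, -0.001, -0.005, -0.003]
[-0.062, 0.026, 0.0, -0.001, -0.005, -0.003]
[-0.062, 0.026, 0.0, -0.001, -0.005, -0.002]
[-0.062, 0.026, 0.0, -0.001, -0.004, -0.002]
[-0.062, 0.026, 0.0, -0.001, -0.004, -0.001]
[-0.062, 0.026, 0.0, -0.001, -0.004, -0.001]
per row mm 0.7513624280654356 deg 6.0059110285296
```

Request:
send_rows:
  targets:
    - [[-0.062,0.026,0,-0.001,-0.004,-0.006,1],[-0.062,0.026,0,-0.001,-0.004,-0.006,1],[-0.062,0.026,0,-0.001,-0.004,-0.006,1],[-0.062,0.026,0,-0.001,-0.005,-0.006,1],[-0.062,0.026,0,-0.001,-0.005,-0.006,1],[-0.062,0.026,0,-0.001,-0.005,-0.005,1],[-0.062,0.026,0,-0.001,-0.005,-0.005,1],[-0.062,0.026,0,-0.001,-0.005,-0.004,1],[-0.062,0.026,0,-0.001,-0.005,-0.004,1],[-0.062,0.026,0,-0.001,-0.005,-0.003,1],[-0.062,0.026,0,-0.001,-0.005,-0.003,1],[-0.062,0.026,0,-0.001,-0.004,-0.002,1]]

```text
time_s: 16.0
ee_pos: [485.6, -213.4, 144.0]
ee_rot: [-179.9, 27.7, 66.8]
force: [-1.8, -0.6, -3.1]
gripper_width: 57.7
gripper_force: 39.9
```

Request:
send_rows:
  targets:
    - [[-0.062,0.026,0,-0.001,-0.004,-0.002,1],[-0.062,0.026,0,-0.001,-0.004,-0.001,1],[-0.062,0.026,0,-0.001,-0.004,-0.001,1],[0,0,0,0,0,0,1],[0,0,0,0,0,0,1],[0,0,0,0,0,0,1]]

```text
time_s: 16.6
ee_pos: [485.5, -217.0, 144.4]
ee_rot: [179.7, 45.5, 66.5]
force: [0.0, 0.1, -3.8]
gripper_width: 57.5
gripper_force: 39.9
```

Run:
```python
from h import *
plan([488,-209,62+3],11,tool(67,-45),8)
im,d=optics.grab_frame('scene');cv2.imwrite('pics/s3.png',cv2.resize(im[130:250,140:300,::-1],None,fx=3,fy=3))
```

```text
t 16.6 pos [ 485.5 -217.   144.4] q [ -1.  28. 102. -43.  76.  43.] F [ 0.   0.1 -3.8] w 57.5 go to [ 485.  -216.2   57.2] turn [ 0.6 -0.   0.3]
[0.001, -0.0, 0.0, -0.0, 0.001, -0.055]
per row mm 10.901787491082422 deg 0.07916633201787983
```

View pics/s3.png

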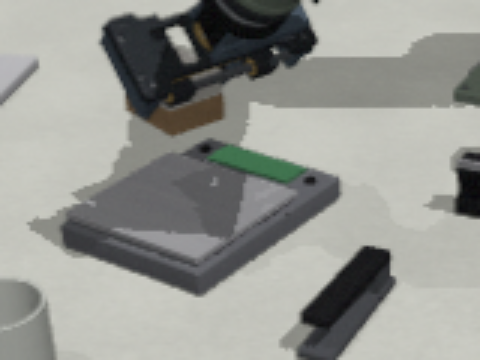

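The lid is now below. Lowering.

Request:
send_rows:
  targets:
    - [[0.004,-0.001,0,0,0,-0.06,1],[0.003,0,0,0,0,-0.06,1],[0,0,0,0,0,-0.06,1],[0,0,0,0,0,-0.06,1],[0,0,0,0,0,-0.06,1],[0,0,0,0,0,-0.06,1],[0,0,0,0,0,-0.04,1],[0,0,0,0,0,-0.02,1],[0,0,0,0,0,0,1],[0,0,0,0,0,0,1]]

```text
time_s: 17.65
ee_pos: [486.1, -216.7, 60.6]
ee_rot: [179.9, 45.0, 66.7]
force: [0.1, -0.1, -2.4]
gripper_width: 58.1
gripper_force: 39.9
```

Request:
send_rows:
  targets:
    - [[0,0,0,0,0,-0.005,1],[0,0,0,0,0,0,1]]

```text
time_s: 17.85
ee_pos: [486.0, -216.6, 59.6]
ee_rot: [179.9, 45.0, 66.7]
force: [-0.5, -0.2, -2.8]
gripper_width: 57.7
gripper_force: 39.9
```

Request:
send_rows:
  targets:
    - [[0,0,0,0,0,-0.005,1],[0,0,0,0,0,0,1]]

```text
time_s: 18.05
ee_pos: [485.8, -216.6, 58.3]
ee_rot: [180.0, 45.0, 66.8]
force: [0.1, -0.7, -3.9]
gripper_width: 58.1
gripper_force: 39.9
```

Request:
send_rows:
  targets:
    - [[0,0,0,0,0,-0.005,1],[0,0,0,0,0,0,1]]

```text
time_s: 18.25
ee_pos: [485.8, -216.6, 57.2]
ee_rot: [180.0, 45.0, 66.8]
force: [0.1, -0.5, -2.4]
gripper_width: 58.0
gripper_force: 39.9
```

Request:
send_rows:
  targets:
    - [[0,0,0,0,0,-0.005,1],[0,0,0,0,0,0,1]]

```text
time_s: 18.45
ee_pos: [485.9, -216.7, 56.4]
ee_rot: [180.0, 45.0, 66.8]
force: [0.3, -0.0, -3.3]
gripper_width: 58.0
gripper_force: 39.9
```

Request:
send_rows:
  targets:
    - [[0,0,0,0,0,-0.003,1],[0,0,0,0,0,0,1]]

```text
time_s: 18.65
ee_pos: [485.9, -216.8, 56.1]
ee_rot: [180.0, 45.1, 66.8]
force: [0.8, 0.3, 0.2]
gripper_width: 57.9
gripper_force: 39.9
```

Touching down (0.2 N). Press slightly, release, and retreat.

Request:
send_rows:
  targets:
    - [[0,0,0,0,0,-0.003,1],[0,0,0,0,0,0,0.2],[0,0,0,0,0,0,-0.2],[0,0,0,0,0,0,-0.6],[0,0,0,0,0,0,-1],[0,0,0,0,0,0,-1],[0,0,0,0.021,0.049,0.053,-1],[0,0,0,0.021,0.049,0.053,-1],[0,0,0,0.021,0.049,0.053,-1],[0,0,0,0.021,0.049,0.053,-1],[0,0,0,0.021,0.049,0.053,-1],[0,0,0,0.021,0.049,0.053,-1]]

```text
time_s: 19.85
ee_pos: [511.5, -156.7, 119.8]
ee_rot: [179.9, 45.0, 66.8]
force: [-0.1, -0.7, 0.1]
gripper_width: 91.3
gripper_force: 0.0
```

Request:
send_rows:
  targets:
    - [[0,0,0,0.021,0.1,0.1,-1],[0,0,0,0.021,0.1,0.1,-1],[0,0,0,0,0.15,0.1,-1],[0,0,0,0,0.15,0.1,-1],[0,0,0,0,0.15,0,-1],[0,0,0,0,0,0,-1]]

```text
time_s: 20.45
ee_pos: [520.2, -24.2, 199.4]
ee_rot: [179.9, 44.9, 66.9]
force: [-0.4, -0.6, -0.2]
gripper_width: 90.6
gripper_force: 0.0
```

Run:
```python
from h import *
ims=[]
for n in ('scene','top'):
    im,d=optics.grab_frame(n);P=cloud(n,d)
    ims.append(cv2.resize(im[130:250,140:300,::-1] if n=='scene' else im[230:350,310:470,::-1],None,fx=2.4,fy=2.4))
    m=(d>0)&(abs(P[...,2]-86)<5)&(abs(P[...,0]-488)<60)&(abs(P[...,1]+209)<60)
    if m.sum()>5: print(n,m.sum(),cv2.minAreaRect(P[m][:,:2].astype(np.float32)),P[m][:,2].mean(),P[m][:,2].std())
cv2.imwrite('pics/c4.png',np.hstack(ims))
print(env.state()['ee_pos'],env.state()['force'])
```

```text
scene 301 ((491.159423828125, -208.38082885742188), (80.28083038330078, 61.9007682800293), 66.8670654296875) 85.75651582809301 1.6053180893795163
top 945 ((486.69390869140625, -208.25489807128906), (74.56330108642578, 58.828983306884766), 67.1032943725586) 85.52801413974572 1.6453087306040668
[519.51419264 -27.15014468 198.963349  ] [-0.15389797 -0.58228187  0.20317428]
```

View pics/c4.png

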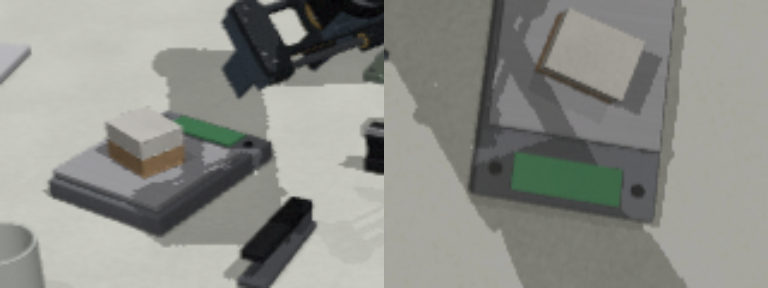

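The box lies flat at (487, -208), white base on top and brown lid below, closed, with its top at about 86 mm. The platform's middle is (488, -209), and the gripper is clear of everything.

```bash
python3 -c "
from workcell import env
print(env.job_done())"
```

```text
the job is handed in; nothing more can be done
None
```

The gift box now lies upside down and closed, lid below, flat within about 2 mm of the middle of the scale's platform, and the job was handed in at about 20.5 s with the gripper clear and nothing else touched.

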